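# Slide the tall mailing tube into the measuring corner and close the jaw on it

## Robot

A 6-joint arm with a two-finger parallel gripper is mounted at the origin on the work surface. World frame = base frame: x ahead of the robot, y to its left, z up, the work surface at z = 0. Lengths are in m, angles in rad, forces in N, time in s.
With the tool pointing down it reaches from about 0.35 to 0.725 m from the base axis. Payload 4.3 kg.
Tool frame: the origin (TCP) lies midway between the tips of the shut fingers; the grasp point (between the pads) lies grasp_offset behind it (grasp_offset is the distance from the TCP to the grasp point, in m); z points along the fingers, y is the direction in which the jaws open and shut (so a half turn about z gives the same grasp; the last joint's range is limited). The gripper opens to 85 mm and grips with 20 to 120 N. Pads are 22 mm wide; open, the fingers measure 114 mm over their backs; the gripper's body (76 mm by 85 mm) begins 54 mm behind the grasp point. The pads swing forward as they close: fully open they stand 13 mm farther back than shut.
Start: joints at [1.16, 0.377, 0.081, 1.274, 0, 1.46], TCP at [0.17, 0.549, 0.203] pointing down, gripper open.
Joint ranges: [-2.72, 2.72], [-0.84, 1.66], [-1.02, 1.22], [-1.77, 2.12], [-1.37, 1.28], [-3.14, 3.14]. Speed limits (rad/s): [2.57, 2.57, 3.14, 3.14, 3.14, 3.14].

## Interface

Orientations are given as a unit quaternion [w, x, y, z].
In Python, from rig import * gives the robot as it stands. The module is installed in compiled form; this text tells all that it offers. Calls block until the motion is done:
- move_ptp(position, orientation): joint-space move of the TCP to a pose.
- move_l(position, rotation=None, vel=0.15, f_stop=None): straight line of the TCP; rotation=None keeps the orientation; vel is the mean speed in m/s. With f_stop (N) it stops when the force on the tool has changed by that much, and returns True; else False.
- move_j(angles): joint-space move.
- ungrasp() and clamp(): open the fingers fully, or close them until they stop; the grip force is fixed at half the most.
- hold(seconds).
- solve_ik(position, orientation): joint angles nearest the present ones, or None.
- snapshot(name): name is "scene" or "side" or "wrist"; returns the picture (420x560x3 uint8, red, green, blue); there is no depth.
- camera_params(name): a dict with "mtx" (3x3 intrinsics, pixels), "k1" (the pictures are not rectified: a ray, as slopes to the right and down, at radius r is drawn at 1 + k1 r^2 times it, then the intrinsics apply), "rvec" (rotation vector, rad) and "tvec" (3), from world to camera coordinates, as OpenCV has them. Camera axes: x right, y down, z forward; pixel columns grow to the right and rows downward; lengths in m; the calibration is good to about 2 mm. A picture is of the moment at which its call begins: read the wrist's pose just before it. camera_params takes no time and is no camera call; for the wrist camera it gives the pose at the moment of the call.
A pose or a line that the arm cannot do raises IKError and nothing moves.
- hand_in(): hands the job in, once; it reports no verdict.
Readings, each from a call of its own:
- read_time_s(): time.
- read_joint_pos(): joint angles.
- read_joint_velocities(): joint speeds.
- read_tau(): joint torques, N m.
- read_ee_pos(): TCP position.
- read_eef_rot(): TCP orientation.
- read_ft_force(): force on the tool from outside, world axes, zero at the start.
- read_torque(): the same for the moment, N m.
- read_finger_gap(): finger opening in m.
Only numpy, scipy, OpenCV 4.12 (cv2) and the standard library are available. Lean on these libraries where they do the work, as an engineer would, in place of code of your own. Each camera call takes 0.05 s, during which the arm holds its last target. There are 200 camera calls.

## Task

Measure the tall mailing tube: push it, low down so that it slides standing up and never tips over, into the measuring corner until it stands against the back fence, and push the sliding jaw up to it so that it stands snugly between jaw and side fence. Push gently with the fingers, do not grip or lift the tube, leave the other things on the bench where they stand, and finish clear of everything.

Things in the scene. Friction and masses are not known exactly. Their poses are not given: they have to be found in the camera images.
- tall_tube: Tall mailing tube: closed cardboard cylinder with white end caps, standing; 60 mm diameter, 260 mm tall, 0.25 to 0.45 kg. Origin: centre of its underside, z up. It topples if pushed high and slides if pushed below about 30 mm above the bench. Stands in front of the measuring corner to the robot's left or right, the short tube on the other side, 390 mm or more away.
- gauge: Measuring corner: fixed L of two aluminium fences 12 mm thick, 50 mm high, no floor plate. Origin: inner corner, on the bench. Back fence: inner face in plane x = 0, from y = 0 to 288 mm. Side fence: inner face in plane y = 0, from x = 0 to -98 mm. The bay (x < 0, y > 0) is open towards -x, the robot; the jaw bounds it in +y. Measured, the tube's axis stands at x = -30, y = 30 mm.
- jaw (a joint): Steel sliding jaw on the back fence. Value: clear gap (m) from jaw face to side fence; 0.19 fully open, 0.060 closed on the tube, starts at 0.15 to 0.19. About 2 N of friction, stays where left. Jaw plate 8 mm thick, 45 mm high, reaching to x = -87 mm of the measuring corner; jaw and thumb plate are joined by a low carriage; a saddle over the back fence is 60 mm high.
- thumb_plate (a point): Centre of the outer face of the jaw's thumb plate (60 mm wide, 45 mm high, 8 mm thick), 24 mm above the bench, at x = -50 mm in the measuring corner's frame (same axes). Parallel to the jaw plate, its outer face 68 mm in +y from the jaw's face. Push it along -y to close the jaw; a tube in the bay is pushed along by the jaw until it meets the side fence.
- short_tube: Bystander: a mailing tube of the same diameter (60 mm) but only 110 mm tall, standing. Origin under its centre.
- jar: Bystander: white plastic jar with a black lid, 68 mm in diameter, 90 mm tall. Origin under its centre.
- tape_roll: Bystander: roll of packing tape lying flat, 100 mm in diameter, 48 mm high. Origin under its centre.
- carton: Bystander: small cardboard carton, 100 x 140 x 70 mm high. Origin under its centre.
- can: Bystander beyond the back fence: can, 56 mm in diameter, 100 mm tall. Origin under its centre.
- stapler: Bystander: stapler 140 x 34 mm, 60 mm high, lying on the bench. Origin under its centre.

How it is judged:
By the outcome, as a careful person would: the job done as asked, in the order asked, and still so for the second after the job is handed in, with the robot touching nothing.
It also fails if it takes over 72 s, if anything falls off the work surface, if the arm or the gripper's body presses on something with over 40 N, if the wrist force passes 120 N, or if a joint passes its speed limit or range.

## Working session

There is one attempt and no reset: what is moved stays moved. The work goes in short steps, each a Python script; the robot and the scene stay as the last script left them, time stands still between calls to the robot, and variables do not carry over. Pictures are saved under pics/ and viewed, about 8 in all and at most 12, crops included, and the job is handed in when it is done.

```bash
mkdir -p pics; cat > h.py <<'E'
from rig import *
import numpy as np, cv2
def save(n,f,img=None):
    im=snapshot(n) if img is None else img
    cv2.imwrite(f,im[:,:,::-1]); return im
def ray(n,uv,p=None):
    p=p or camera_params(n); K=np.array(p["mtx"]); R=cv2.Rodrigues(np.array(p["rvec"],float))[0]; t=np.array(p["tvec"],float).ravel()
    d=np.array([(uv[0]-K[0,2])/K[0,0],(uv[1]-K[1,2])/K[1,1]]); s=d.copy()
    for _ in range(20): s=d/(1+p["k1"]*(s@s))
    return -R.T@t, R.T@np.array([s[0],s[1],1])
def onz(n,uv,z,p=None):
    c,d=ray(n,uv,p); return c+d*(z-c[2])/d[2]
def proj(n,P,p=None):
    p=p or camera_params(n)
    return cv2.projectPoints(np.array(P,float).reshape(-1,1,3),np.array(p["rvec"],float),np.array(p["tvec"],float),np.array(p["mtx"]),np.array([p["k1"],0,0,0,0.]))[0].reshape(-1,2)
E
python3 - <<'E'
from h import *
a=save("scene","pics/scene.png"); b=save("side","pics/side.png")
print(read_time_s(),read_ee_pos(),read_eef_rot())
for n in("scene","side"):
    p=camera_params(n); print(n,p["mtx"],p["k1"],ray(n,(280,210)))
E
```

```text
0.1 [0.1700912  0.54857931 0.20203135] [-2.52434012e-04  1.49845517e-01  9.88708969e-01 -9.12338672e-04]
scene [[545.56997553   0.         290.28346581]
 [  0.         545.56997553 208.48419053]
 [  0.           0.           1.        ]] -0.17413939861328875 (array([ 1.08575401, -0.77264538,  1.50569685]), array([-0.29360233,  0.44201543, -0.84781076]))
side [[467.56486096   0.         274.27294722]
 [  0.         467.56486096 215.16486364]
 [  0.           0.           1.        ]] -0.07021228986811463 (array([ 0.23377612, -1.00910772,  1.30726473]), array([ 0.24279334,  0.60890448, -0.75535342]))
```

View pics/scene.png

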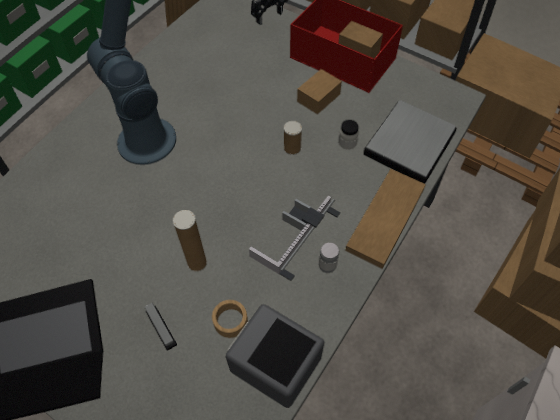

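View pics/side.png

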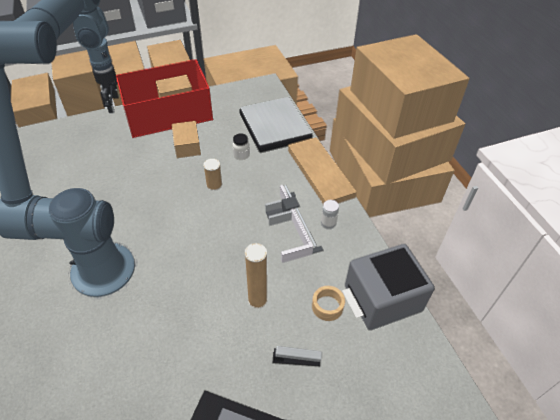

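The scene shows the tall tube at about (190,243) and the gauge corner near (283,270), with the back fence running to (330,200). The side view shows the tube at (257,278) and the corner near (315,245). I'll zoom in on the gauge and tube in both views.

```bash
python3 - <<'E'
import cv2,numpy as np
a=cv2.imread("pics/scene.png")[185:285,240:345]; b=cv2.imread("pics/side.png")[178:268,255:330]
f=lambda i,s:cv2.convertScaleAbs(cv2.resize(i,None,fx=s,fy=s,interpolation=cv2.INTER_CUBIC),alpha=1.3)
A=f(a,4);B=f(b,5)
def tick(I,s,x0,y0):
    for x in range(0,I.shape[1]//s,10): cv2.putText(I,str(x+x0),(x*s,10),0,.35,(0,255,255),1); cv2.line(I,(x*s,12),(x*s,18),(0,255,255))
    for y in range(0,I.shape[0]//s,10): cv2.putText(I,str(y+y0),(0,y*s+4),0,.35,(0,255,255),1)
tick(A,4,240,185);tick(B,5,255,178)
C=np.zeros((450,800,3),np.uint8);C[:400,:420]=A;C[:450,425:800]=B
cv2.imwrite("pics/crop.png",C)
E
```

```text
(no output)
```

View pics/crop.png

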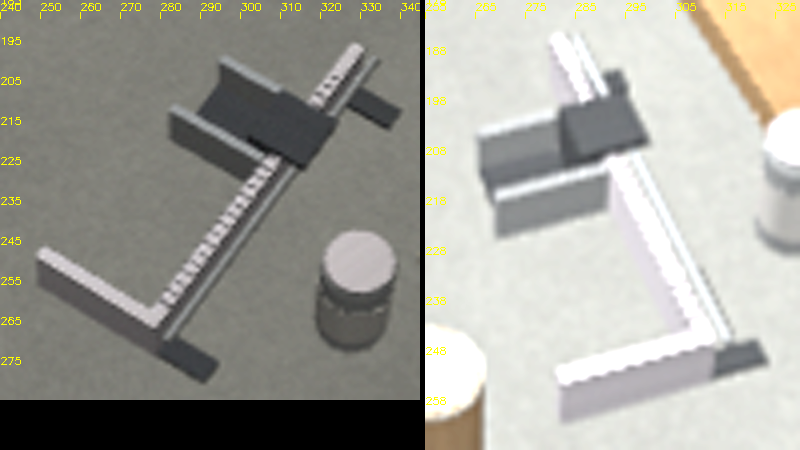

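The crop shows the side fence top running from about (250,248) to (280,265), and the back fence inner edge running to (328,196). The jaw plate is near (283,213) and the thumb plate near (296,200). In the side view the inner corner is near (308,245). Next I'll convert these to world coordinates.

```bash
python3 - <<'E'
from h import *
np.set_printoptions(precision=4,suppress=True)
A=lambda x,y:(240+x/4-.4,185+y/4-.4)
B=lambda x,y:(255+(x-425)/5-.4,178+y/5-.4)
for k,n,p,z in [("side front inner","scene",A(44,246),.05),("side front outer","scene",A(38,257),.05),("side back outer","scene",A(158,328),.05),("inner corner","scene",A(162,306),.05),("back far inner","scene",A(353,44),.05),
 ("jaw front","scene",A(171,110),.045),("thumb front","scene",A(221,62),.045),
 ("side front inner","side",B(557,370),.05),("side front outer","side",B(560,385),.05),("inner corner","side",B(690,335),.05),("back far inner","side",B(553,35),.05),
 ("jaw front face","side",B(497,198),.045),("thumb front","side",B(478,138),.045)]:
    print(k,n,onz(n,p,z)[:2])
# tubes: white cap & brown body
for n in("scene","side"):
    im=cv2.imread(f"pics/{n}.png"); hsv=cv2.cvtColor(im,cv2.COLOR_BGR2HSV)
    m=cv2.inRange(hsv,(5,70,30),(25,255,255))
    nn,l,s,c=cv2.connectedComponentsWithStats(m)
    for i in range(1,nn):
        if 150<s[i,4]<3000: print(n,s[i],c[i])
    w=cv2.inRange(hsv,(0,0,140),(180,60,255)) if n=="scene" else cv2.inRange(hsv,(0,0,195),(180,60,255))
    nn,l,s,c=cv2.connectedComponentsWithStats(w)
    for i in range(1,nn):
        if 80<s[i,4]<1000: print(n,"white",s[i],c[i],onz(n,c[i],.26)[:2],onz(n,c[i],.11)[:2])
E
```

```text
side front inner scene [ 0.5771 -0.1699]
side front outer scene [ 0.5787 -0.1801]
side back outer scene [ 0.6871 -0.1809]
inner corner scene [ 0.6797 -0.164 ]
back far inner scene [0.6808 0.1151]
jaw front scene [ 0.5904 -0.0136]
thumb front scene [0.5994 0.0459]
side front inner side [ 0.5767 -0.1673]
side front outer side [ 0.5743 -0.1793]
inner corner side [ 0.6708 -0.1706]
back far inner side [0.6829 0.1217]
jaw front face side [ 0.5912 -0.0099]
thumb front side [0.5974 0.048 ]
scene [165   0  34  27 468] [176.6752   8.4872]
scene [ 339   20   44   39 1067] [360.9363  38.6129]
scene [ 297   69   45   45 1258] [318.8569  90.5374]
scene [284 132  17  22 303] [291.8812 143.1254]
scene [176 222  30  49 834] [192.0647 247.4161]
scene [212 300  36  38 658] [228.6945 317.2082]
scene white [284 121  18  13 170] [292.2 127.1] [0.5254 0.1417] [0.4579 0.2518]
scene white [173 210  22  19 325] [183.52   218.8985] [ 0.4525 -0.287 ] [ 0.3762 -0.2285]
scene white [321 243  17  15 192] [329.3646 249.776 ] [ 0.8275 -0.1557] [ 0.7964 -0.0814]
scene white [250 247  32  20 115] [265.487  256.6348] [
[... 818 characters left out ...]
e [473 162  87  94 871] [511.38  200.271] [ 1.2583 -0.3704] [ 1.405  -0.2789]
side white [430 190  33  28 245] [447.5918 206.1306] [ 1.0534 -0.3225] [ 1.1707 -0.2242]
side white [323 200  16  11 138] [330.4348 205.1377] [ 0.7195 -0.1982] [ 0.7891 -0.082 ]
side white [281 209  34  46 282] [299.5248 235.0355] [ 0.5894 -0.2717] [ 0.6403 -0.1661]
side white [443 229  34  36 615] [458.3967 247.4602] [ 0.9938 -0.4659] [ 1.1027 -0.3881]
side white [245 243  22  18 323] [255.2693 251.6687] [ 0.4527 -0.284 ] [ 0.4841 -0.1801]
side white [339 289  24  29 241] [351.6307 302.2033] [ 0.6325 -0.5181] [ 0.6896 -0.4477]
side white [500 304  22  27 179] [509.6983 318.1508] [ 0.9901 -0.7014] [ 1.0985 -0.6573]
```

```bash
cat >> h.py <<'E'
from scipy.spatial.transform import Rotation as Ro
def quat(R): q=Ro.from_matrix(R).as_quat(); return np.array([q[3],q[0],q[1],q[2]])
def tool(phi,tilt,sx=1):
    """tips lead in horizontal direction phi; tilt from vertical; tool x = sx * push side"""
    d=np.array([np.cos(phi),np.sin(phi),0]); u=np.array([0,0,1.])
    z=np.sin(tilt)*d-np.cos(tilt)*u; x=sx*(np.cos(tilt)*d+np.sin(tilt)*u)
    return quat(np.column_stack([x,np.cross(z,x),z]))
E
python3 - <<'E'
from h import *
np.set_printoptions(precision=3,suppress=True)
for k,n,p,z in [("tape","scene",(229,317),.03),("tape","side",(328,303),.03),("stap1","scene",(150,308),.05),("stap2","scene",(172,346),.05),("stap1","side",(275,352),.05),("stap2","side",(320,354),.05),("dev","scene",(229,352),.0),("short","scene",(292,127),.11),("jar","scene",(350,128),.09),("can","scene",(329,250),.1),("box TR","scene",(96,285),.1)]:
    print(k,n,onz(n,p,z)[:2])
R=Ro.from_quat(np.roll(read_eef_rot(),-1)).as_matrix(); c,d=ray("wrist",(280,210))
print("wristcam in tool",R.T@(c-read_ee_pos()),R.T@d, "go",globals().get("grasp_offset"))
for pos in[(.45,-.345,.013),(.45,-.14,.013),(.47,-.1,.013),(.6,-.12,.013),(.608,-.12,.013),(.45,-.40,.1)]:
  for phi in (0,np.pi/2,1.2):
    for t in(.6,.75):
      for sx in(1,-1):
        j=solve_ik(pos,tool(phi,t,sx)); print(pos,phi,t,sx,j)
E
```

```text
tape scene [ 0.649 -0.385]
tape side [ 0.65  -0.387]
stap1 scene [ 0.449 -0.494]
stap2 scene [ 0.572 -0.547]
stap1 side [ 0.436 -0.49 ]
stap2 side [ 0.554 -0.54 ]
dev scene [ 0.701 -0.464]
short scene [0.457 0.252]
jar scene [0.616 0.371]
can scene [ 0.794 -0.078]
box TR scene [ 0.294 -0.537]
wristcam in tool [ 0.075 -0.    -0.171] [-0.303 -0.003  0.953] go 0.0187
(0.45, -0.345, 0.013) 0 0.6 1 [-1.075  0.301 -0.808  0.147  0.52   2.151]
(0.45, -0.345, 0.013) 0 0.6 -1 [-1.075  0.301 -0.808  0.147  0.52  -0.991]
(0.45, -0.345, 0.013) 0 0.75 1 [-1.161  0.333 -0.909 -0.027  0.675  2.106]
(0.45, -0.345, 0.013) 0 0.75 -1 [-1.161  0.333 -0.909 -0.027  0.675 -1.035]
(0.45, -0.345, 0.013) 1.5707963267948966 0.6 1 [-0.963  0.937  0.379  1.525  0.328  0.521]
(0.45, -0.345, 0.013) 1.5707963267948966 0.6 -1 [-0.963  0.937  0.379  1.525  0.328 -2.621]
(0.45, -0.345, 0.013) 1.5707963267948966 0.75 1 [-0.994  1.091  0.593  1.735  0.381  0.444]
(0.45, -0.345, 0.013) 1.5707963267948966 0.75 -1 [-0.994  1.091  0.593  1.735  0.381 -2.698]
(0.45, -0.345, 0.013) 1.2 0.6 1 [-1.04   0.796  0.107  1.283  0.4
[... 3768 characters left out ...]
0.4, 0.1) 0 0.75 1 [-1.209  0.244 -0.685  0.324  0.691  2.048]
(0.45, -0.4, 0.1) 0 0.75 -1 [-1.209  0.244 -0.685  0.324  0.691 -1.094]
(0.45, -0.4, 0.1) 1.5707963267948966 0.6 1 [-1.006  1.005  0.748  1.837  0.307  0.482]
(0.45, -0.4, 0.1) 1.5707963267948966 0.6 -1 [-1.006  1.005  0.748  1.837  0.307 -2.659]
(0.45, -0.4, 0.1) 1.5707963267948966 0.75 1 None
(0.45, -0.4, 0.1) 1.5707963267948966 0.75 -1 None
(0.45, -0.4, 0.1) 1.2 0.6 1 [-1.08   0.826  0.404  1.567  0.443  0.766]
(0.45, -0.4, 0.1) 1.2 0.6 -1 [-1.08   0.826  0.404  1.567  0.443 -2.376]
(0.45, -0.4, 0.1) 1.2 0.75 1 [-1.122  0.954  0.552  1.735  0.521  0.664]
(0.45, -0.4, 0.1) 1.2 0.75 -1 [-1.122  0.954  0.552  1.735  0.521 -2.477]
```

```bash
python3 - <<'E'
from h import *
def rng(L): return f"{min(L):.2f}..{max(L):.2f}" if L else "-"
for opt in "AB":
  for phi in (-.3,0,.2,.4,.6):
    for t in ((.45,.5,.55,.6,.65) if opt=="A" else (.15,.25,.35)):
      q=tool(phi,t,-1)
      if opt=="B":
        R=Ro.from_quat(np.roll(q,-1))
        qs=[quat((R*Ro.from_euler("z",s)).as_matrix()) for s in(np.pi/2,-np.pi/2)]
      else: qs=[q]
      for q in qs:
        ok=[]
        for x in np.arange(.45,.66,.01):
          j=solve_ik((x,-.12,.014 if opt=="A" else .005),q)
          if j is not None: ok.append(x)
        print(opt,phi,t,rng(ok),len(ok))
E
```

```text
A -0.3 0.45 0.48..0.65 18
A -0.3 0.5 0.51..0.65 15
A -0.3 0.55 0.54..0.65 12
A -0.3 0.6 0.57..0.65 9
A -0.3 0.65 0.59..0.65 7
A 0 0.45 0.47..0.65 19
A 0 0.5 0.50..0.65 16
A 0 0.55 0.53..0.65 13
A 0 0.6 0.55..0.65 11
A 0 0.65 0.58..0.65 8
A 0.2 0.45 0.45..0.65 21
A 0.2 0.5 0.46..0.65 20
A 0.2 0.55 0.49..0.65 17
A 0.2 0.6 0.51..0.65 15
A 0.2 0.65 0.54..0.65 12
A 0.4 0.45 0.45..0.65 21
A 0.4 0.5 0.45..0.65 21
A 0.4 0.55 0.45..0.65 21
A 0.4 0.6 0.45..0.65 21
A 0.4 0.65 0.47..0.65 19
A 0.6 0.45 0.45..0.65 21
A 0.6 0.5 0.45..0.65 21
A 0.6 0.55 0.45..0.65 21
A 0.6 0.6 0.45..0.65 21
A 0.6 0.65 0.45..0.65 21
B -0.3 0.15 0.45..0.65 21
B -0.3 0.15 0.45..0.65 21
B -0.3 0.25 0.45..0.65 21
B -0.3 0.25 0.45..0.65 21
B -0.3 0.35 0.45..0.65 21
B -0.3 0.35 0.45..0.65 21
B 0 0.15 0.45..0.65 21
B 0 0.15 0.45..0.65 21
B 0 0.25 0.45..0.65 21
B 0 0.25 0.45..0.65 21
B 0 0.35 0.45..0.65 21
B 0 0.35 0.45..0.65 21
B 0.2 0.15 0.45..0.65 21
B 0.2 0.15 0.45..0.65 21
B 0.2 0.25 0.45..0.65 21
B 0.2 0.25 0.45..0.65 21
B 0.2 0.35 0.45..0.65 21
B 0.2 0.35 0.45..0.65 21
B 0.4 0.15 0.45..0.65 21
B 0.4 0.15 0.45..0.65 21
B 0.4 0.25 0.45..0.65 21
B 0.4 0.25 0.45..0.65 21
B 0.4 0.35 0.45..0.65 21
B 0.4 0.35 0.45..0.65 21
B 0.6 0.15 0.45..0.65 21
B 0.6 0.15 0.45..0.65 21
B 0.6 0.25 0.45..0.65 21
B 0.6 0.25 0.45..0.65 21
B 0.6 0.35 0.45..0.65 21
B 0.6 0.35 0.45..0.65 21
```

```bash
python3 - <<'E'
from h import *
np.set_printoptions(precision=3,suppress=True)
c1,d1=ray("scene",(96,285));c2,d2=ray("side",(205,393))
s=np.linalg.lstsq(np.column_stack([d1,-d2]),c2-c1,rcond=None)[0]; print("box",c1+s[0]*d1,c2+s[1]*d2)
clamp(); move_l([.17,.549,.36],vel=.25)
move_ptp([.53,-.06,.40],tool(0,0,-1)); print(read_time_s(),read_ee_pos())
import json
p=camera_params("wrist"); im=save("wrist","pics/wr1.png"); json.dump({k:np.array(v).tolist() for k,v in p.items()},open("wr1.json","w"))
E
```

```text
box [ 0.221 -0.515 -0.03 ] [ 0.218 -0.507 -0.027]
4.15 [ 0.53  -0.059  0.4  ]
```

View pics/wr1.png

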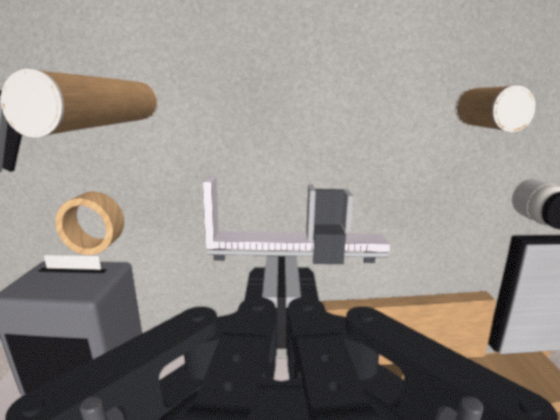

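The wrist view shows the gauge upright in the picture. The side fence tip is near (210,181), the inner corner near (215,238), the jaw plate near (311,210) and the thumb plate near (349,215).

```bash
python3 - <<'E'
import cv2
im=cv2.imread("pics/wr1.png")[175:270,195:400]
im=cv2.resize(im,None,fx=3.9,fy=3.9,interpolation=cv2.INTER_CUBIC)
for x in range(200,400,10): cv2.putText(im,str(x),(int((x-195)*3.9),10),0,.35,(0,0,255),1); cv2.line(im,(int((x+.5-195)*3.9),12),(int((x+.5-195)*3.9),18),(0,0,255))
for y in range(180,270,10): cv2.putText(im,str(y),(0,int((y+.5-175)*3.9)+4),0,.35,(0,0,255),1)
cv2.imwrite("pics/wr1c.png",im)
E
```

```text
(no output)
```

View pics/wr1c.png

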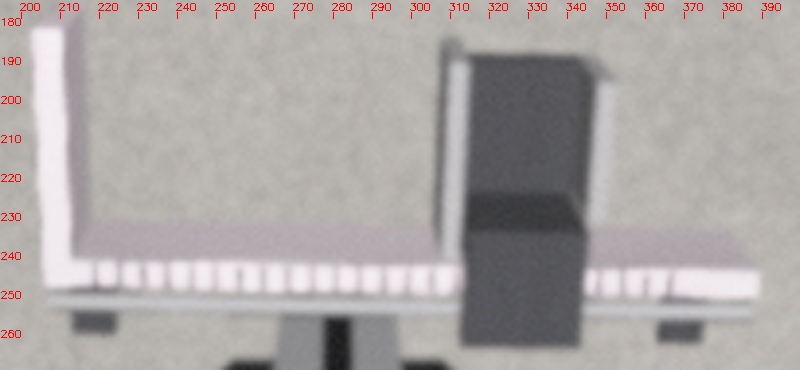

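```bash
python3 - <<'E'
from h import *; import json
np.set_printoptions(precision=4,suppress=True)
p={k:np.array(v) if k!="k1" else v for k,v in json.load(open("wr1.json")).items()}
f=lambda x,y:(195+x/3.9-.5,175+y/3.9-.5)
for k,q,z in[("corner",(73,259),.05),("far",(757,269),.05),("side front in",(62,27),.05),("side front out",(33,27),.05),("jaw back",(441,258),.045),("jaw front",(448,62),.045),("thumb front",(616,80),.045),("thumb mid",(606,225),.045)]:
    print(k,onz("wrist",f(*q),z,p)[:2])
im=cv2.imread("pics/wr1.png");w=cv2.inRange(im,(215,)*3,(255,)*3);n,l,s,c=cv2.connectedComponentsWithStats(w)
for i in range(1,n):
    if s[i,4]>300: print(s[i],onz("wrist",c[i],.26,p)[:2],onz("wrist",c[i],.11,p)[:2])
E
```

```text
corner [ 0.6732 -0.1697]
far [0.6773 0.1157]
side front in [ 0.5746 -0.1686]
side front out [ 0.5746 -0.1801]
jaw back [ 0.6743 -0.0166]
jaw front [ 0.5898 -0.0159]
thumb front [0.597  0.0519]
thumb mid [0.6595 0.0517]
[   2   70   59   67 2968] [ 0.4524 -0.2863] [ 0.4512 -0.3954]
[ 495   86   40   45 1263] [0.4566 0.1502] [0.4574 0.2515]
[203 182  16  66 490] [ 0.5598 -0.1286] [ 0.6104 -0.1617]
[ 45 256  54  12 604] [ 0.6092 -0.2727] [ 0.6835 -0.3753]
```

```bash
cat >> h.py <<'E'
def caps(n,ref=None):
    im=snapshot(n); hsv=cv2.cvtColor(im,cv2.COLOR_RGB2HSV)
    w=cv2.inRange(hsv,(0,0,140 if n=="scene" else 195),(180,60,255)); k,l,s,c=cv2.connectedComponentsWithStats(w)
    return [(onz(n,c[i],.26)[:2].round(4).tolist(),int(s[i,4])) for i in range(1,k) if 230<s[i,4]<420]
E
python3 - <<'E'
from h import *
np.set_printoptions(precision=4,suppress=True)
T=np.array([.4525,-.286]); G=np.array([.55,-.131]); d=(G-T)/np.linalg.norm(G-T); phi=np.arctan2(d[1],d[0]); q=tool(phi,.6,-1)
P=lambda c,back,z:[*(c-d*back),z]
zz=[z for z in (.40,.36,.33,.30) if solve_ik(P(T,.085,z),q) is not None]
print(phi,zz,[solve_ik(p,q) for p in(P(T,.085,.014),P(G,.039,.014))])
if zz:
    move_ptp(P(T,.085,zz[0]),q); print(read_time_s(),read_ee_pos())
    move_l(P(T,.085,.014),vel=.15); print(read_time_s(),read_ee_pos(),read_ft_force())
    move_l(P(T,.045,.014),vel=.06)
    move_l(P(T,.0,.014),vel=.05); print(read_time_s(),read_ee_pos(),read_ft_force())
    print(caps("side"),caps("scene")); save("side","pics/s2.png")
E
```

```text
1.0093026635277975 [0.4, 0.36, 0.33, 0.3] [array([-1.1451,  0.7056, -0.0668,  1.1589,  0.4906, -2.2456]), array([-0.7699,  0.5436, -0.3561,  0.8117,  0.5853, -1.8216])]
5.95 [ 0.4077 -0.3574  0.4002]
8.675 [ 0.4074 -0.3583  0.0144] [ 0.4308 -0.3206  0.5263]
10.5417 [ 0.4525 -0.2858  0.014 ] [ 0.5409 -0.3703 -0.6372]
[([0.6477, -0.1042], 367), ([0.5927, -0.2675], 380), ([0.4702, -0.261], 337), ([0.2885, -0.4534], 414)] [([0.4639, -0.2681], 327), ([1.4579, -0.1391], 349)]
```

View pics/s2.png

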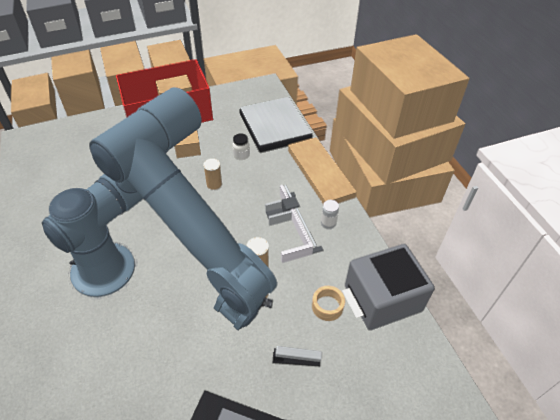

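The side view shows the tube standing with its cap at (258,247), partly hidden by the wrist. I'll check the scene view, because its cap estimate differs by 9 mm.

```bash
python3 - <<'E'
from h import *
a=snapshot("scene")[180:300,130:270]; b=snapshot("side")[220:340,200:340]
save(0,"pics/c3.png",cv2.convertScaleAbs(cv2.resize(np.hstack([a,b]),None,fx=2.85,fy=2.85,interpolation=cv2.INTER_CUBIC),alpha=1.3))
E
```

```text
(no output)
```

View pics/c3.png

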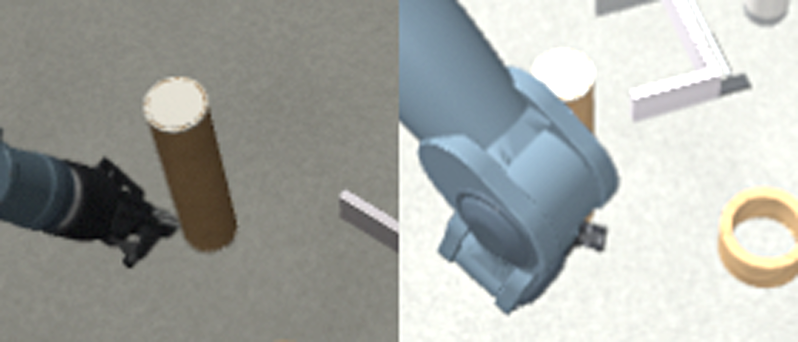

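The scene crop shows the cap unoccluded at about (192,216), with the fingertips touching low down. In the side crop the arm hides part of the cap, so the side estimate is biased. I'll test for lean by comparing the tube's base outline with predicted outlines.

```bash
python3 - <<'E'
from h import *
np.set_printoptions(precision=1,suppress=True)
im=snapshot("scene"); hsv=cv2.cvtColor(im,cv2.COLOR_RGB2HSV)
m=cv2.inRange(hsv,(5,70,30),(25,255,255))|cv2.inRange(hsv,(0,0,140),(180,60,255)); m[:, :170]=0; m[:,230:]=0; m[:195]=0;m[285:]=0
k,l,s,c=cv2.connectedComponentsWithStats(m); i=1+np.argmax(s[1:,4]); print("seen",s[i]); 
pts=cv2.findNonZero((l==i).astype(np.uint8))[:,0]
for r in (205,225,245,260,265): x=pts[pts[:,1]==r][:,0]; print(r,x.min(),x.max())
t=np.linspace(0,2*np.pi,60)
for cx,cy in((.464,-.268),(.473,-.253)):
    P=proj("scene",[[cx+.03*np.cos(a),cy+.03*np.sin(a),z] for z in(0,.26) for a in t]).astype(np.float32)
    M=np.zeros((420,560),np.uint8); cv2.fillConvexPoly(M,cv2.convexHull(P).astype(int),1)
    print((cx,cy),cv2.boundingRect(P)); q=cv2.findNonZero(M)[:,0]
    for r in (205,225,245,260,265): x=q[q[:,1]==r][:,0]; print(r,x.min() if len(x) else 0,x.max() if len(x) else 0)
print(read_ee_pos(), read_finger_gap())
E
```

```text
seen [ 180  207   33   61 1153]Traceback (most recent call last):
  File "<stdin>", line 7, in <module>
    return umr_minimum(a, axis, None, out, keepdims, initial, where)
ValueError: zero-size array to reduction operation minimum which has no identity
```

```bash
python3 - <<'E'
from h import *
t=np.linspace(0,2*np.pi,60)
for cx,cy in((.4525,-.286),(.464,-.268),(.473,-.253)):
    for z in(0,.26):
        P=proj("scene",[[cx+.03*np.cos(a),cy+.03*np.sin(a),z] for a in t]).astype(np.float32); print((cx,cy),z,P.min(0),P.max(0))
print(read_ee_pos(), read_finger_gap())
E
```

```text
(0.4525, -0.286) 0 [187.28079 253.5843 ] [206.61925 270.99197]
(0.4525, -0.286) 0.26 [172.64262 209.16687] [194.88531 228.33052]
(0.464, -0.268) 0 [193.75325 251.07759] [213.06577 268.4068 ]
(0.464, -0.268) 0.26 [180.13008 206.39424] [202.34222 225.45073]
(0.473, -0.253) 0 [198.98222 248.90501] [218.26831 266.16467]
(0.473, -0.253) 0.26 [186.18011 203.99661] [208.35963 222.9583 ]
[ 0.45248775 -0.28605717  0.01400469] 8.287220924723411e-05
```

The tube is upright at (0.464,-0.268), since its base outline fits that position. The effective contact offset is therefore 21 mm. I'll continue the push with that value.

```bash
python3 - <<'E'
from h import *
np.set_printoptions(precision=4,suppress=True)
G=np.array([.55,-.131]); phi=1.0093; d=np.array([np.cos(phi),np.sin(phi)]); e=np.array([.4525,-.286])
L=(G-e)@d-.021
move_l([*(e+d*.03),.010],vel=.05)
move_l([*(e+d*L),.010],vel=.06); print(read_time_s(),read_ee_pos(),read_ft_force())
print(caps("scene"))
move_l([*(e+d*(L-.06)),.010],vel=.15); move_l([*(e+d*(L-.07)),.10],vel=.2)
print(read_time_s(),caps("scene"),caps("side"))
E
```

```text
13.95 [ 0.5388 -0.1489  0.01  ] [-0.5186 -0.9652 -0.9394]
[([0.5497, -0.1311], 310), ([1.4579, -0.1385], 339)]
15.15 [([0.5492, -0.1308], 298), ([1.4579, -0.1388], 343)] [([0.4138, 0.9335], 360), ([0.1485, 0.8359], 276), ([0.5932, -0.2672], 372), ([0.6323, -0.5168], 264)]
```

```bash
python3 - <<'E'
from h import *
np.set_printoptions(precision=4,suppress=True)
T=np.array([.5495,-.131]); phi=.2; d=np.array([np.cos(phi),np.sin(phi)]); q=tool(phi,.55,-1)
P=lambda s,z:[*(T+d*s),z]
print([solve_ik(P(s,z),q) is not None for s,z in((-.06,.12),(-.055,.10),(-.05,.05),(-.05,.010),(.08,.010),(.0,.01))])
p=read_ee_pos(); move_l([.455,-.20,.14],vel=.2)
s0=-.055 if solve_ik(P(-.055,.01),q) is not None else -.048
move_ptp(P(s0,.10),q); print(read_time_s(),read_ee_pos()); print(caps("scene"))
move_l(P(s0,.010),vel=.1)
move_l(P(.02,.010),vel=.06); print(read_time_s(),read_ft_force(),caps("scene"))
E
```

```text
[True, True, True, True, True, True]
16.8167 [ 0.496  -0.1421  0.0998]
[([0.5491, -0.1308], 284), ([1.4577, -0.1378], 333), ([1.4532, -0.1991], 298)]
19.3167 [-0.6598  0.1217 -0.1966] [([0.5915, -0.123], 306), ([1.4579, -0.1386], 342)]
```

```bash
python3 - <<'E'
from h import *
np.set_printoptions(precision=4,suppress=True)
T=np.array([.5495,-.131]); phi=.2; d=np.array([np.cos(phi),np.sin(phi)])
P=lambda s,z:[*(T+d*s),z]
r=move_l(P(.062,.010),vel=.05,f_stop=8); print(r)
if not r: r=move_l(P(.092,.010),vel=.02,f_stop=5); print(r)
hold(.2); print(read_time_s(),read_ee_pos(),read_ft_force(),caps("scene"))
move_l(P(.0,.010),vel=.1); print(read_time_s(),caps("scene"))
save("scene","pics/s5.png",cv2.resize(snapshot("scene")[160:300,170:360],None,fx=4,fy=4,interpolation=cv2.INTER_CUBIC))
E
```

```text
False
True
21.3417 [ 0.6208 -0.1157  0.0085] [ 0.6597 -0.6379  0.0363] [([0.6447, -0.1118], 314), ([1.4579, -0.1387], 343)]
22.2667 [([0.6449, -0.1119], 313), ([1.4579, -0.1386], 342)]
```

View pics/s5.png

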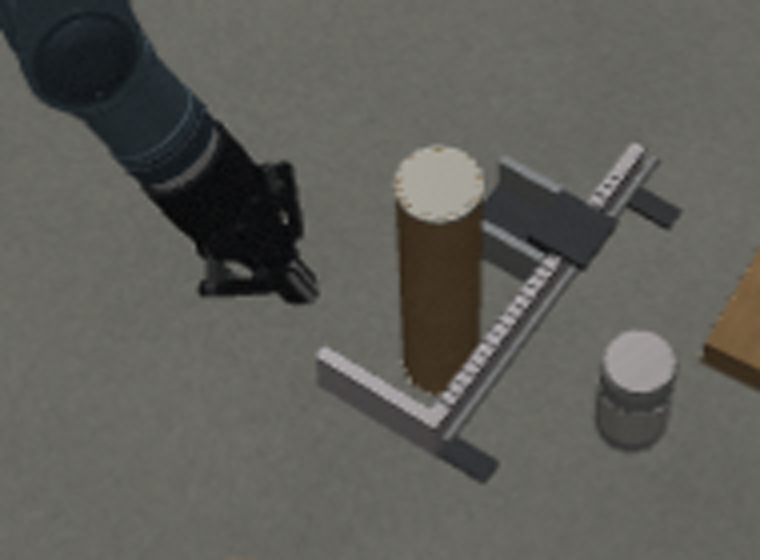

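The crop shows the tube standing upright against the back fence at (0.645,-0.112), with the jaw untouched. Next is the thumb plate.

```bash
python3 - <<'E'
from h import *
np.set_printoptions(precision=4,suppress=True)
q=tool(-np.pi/2,.35,-1)
W=[(.46,.06,.25),(.625,.13,.22),(.625,.13,.016),(.625,-.05,.016)]
print([solve_ik(w,q) for w in W])
move_l([.495,-.142,.06],vel=.15)
move_ptp(W[0],q); print(read_time_s(),read_ee_pos())
move_ptp(W[1],q); move_l(W[2],vel=.15); print(read_time_s(),read_ee_pos(),read_ft_force(),caps("scene"))
save("wrist","pics/w6.png")
E
```

```text
[array([ 0.2371,  0.2266, -0.0601,  1.3696, -0.3398,  1.8226]), array([ 0.281 ,  0.6282,  0.4751,  1.5186, -0.3357,  1.8689]), array([ 0.281 ,  0.7184,  0.1015,  1.0548, -0.3357,  1.8689]), array([ 0.0048,  0.6137, -0.094 ,  0.8649, -0.35  ,  1.5759])]
25.25 [0.4599 0.0598 0.2495]
27.5167 [0.6258 0.1302 0.0171] [ 0.2074 -0.3138  0.4597] [([0.6448, -0.1119], 312), ([1.4576, -0.1377], 327)]
```

View pics/w6.png

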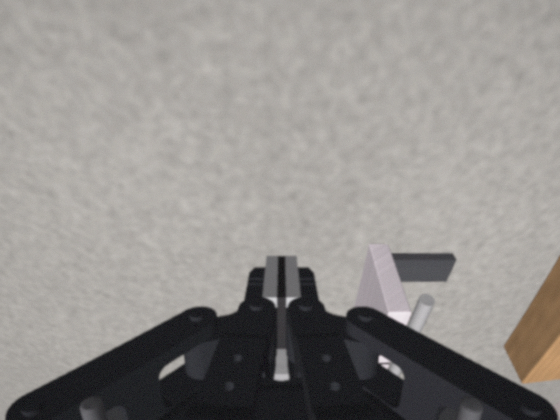

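```bash
python3 - <<'E'
from h import *
np.set_printoptions(precision=4,suppress=True)
move_l([.625,.08,.016],vel=.12)
r=move_l([.625,-.015,.016],vel=.05,f_stop=10); print(r,read_time_s(),read_ee_pos(),read_ft_force(),caps("scene"))
if not r:
    r=move_l([.625,-.075,.016],vel=.02,f_stop=7); hold(.2); print(r,read_time_s(),read_ee_pos(),read_ft_force(),caps("scene"))
E
```

```text
False 30.2333 [ 0.625  -0.0147  0.016 ] [-2.0064  2.8249  1.4873] [([0.6445, -0.1123], 308), ([1.4579, -0.1385], 339), ([1.4586, -0.2046], 419)]
True 32.0583 [ 0.6241 -0.0422  0.0153] [1.0869 2.3381 2.52  ] [([0.6443, -0.1399], 328), ([1.4579, -0.1385], 340)]
```

```bash
python3 - <<'E'
from h import *
np.set_printoptions(precision=4,suppress=True)
move_l([.625,.08,.016],vel=.1); move_l([.625,.11,.25],vel=.25); move_ptp([.46,.08,.42],tool(0,0,-1))
print(read_time_s(),read_ee_pos(),read_ft_force(),caps("scene"),caps("side"))
f=lambda i:cv2.convertScaleAbs(cv2.resize(i,(400,400),interpolation=cv2.INTER_CUBIC),alpha=1.2)
a=snapshot("scene")[180:290,235:345];b=snapshot("side")[165:275,240:350]
save(0,"pics/fin.png",np.hstack([f(a),f(b)]))
E
```

```text
36.15 [0.46   0.08   0.4192] [ 0.3369  0.4528 -0.0251] [([0.6442, -0.1393], 318), ([1.4554, -0.1317], 278)] [([0.6363, -0.1297], 320), ([0.6326, -0.5184], 239)]
```

View pics/fin.png

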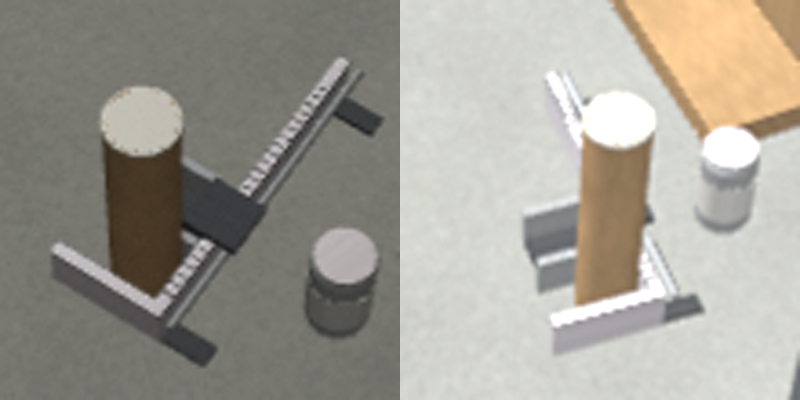

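The final crops show the tube upright in the corner with the jaw against it. I'll measure the gap from a wrist view, using the same pose as before.

```bash
python3 - <<'E'
from h import *; import json
move_ptp([.53,.0,.42],tool(0,0,-1))
p=camera_params("wrist"); im=snapshot("wrist"); json.dump({k:np.array(v).tolist() for k,v in p.items()},open("wr2.json","w"))
print(read_time_s(), proj("wrist",[[.675,-.169,.05],[.675,-.109,.045],[.588,-.109,.045],[.6,-.041,.045],[.645,-.139,.26],[.675,.118,.05]],p).round(1).tolist())
cv2.imwrite("pics/wr2.png",im[:,:,::-1])
c=im[150:265,140:340]; c=cv2.resize(c,None,fx=4,fy=4,interpolation=cv2.INTER_CUBIC)
for x in range(140,340,10): cv2.putText(c,str(x),((x-140)*4,10),0,.35,(255,0,0),1); cv2.line(c,((x-140)*4+2,12),((x-140)*4+2,18),(255,0,0))
for y in range(160,265,10): cv2.putText(c,str(y),(0,(y-150)*4+6),0,.35,(255,0,0),1)
save(0,"pics/wr2c.png",c)
E
```

```text
36.9083 [[181.4, 237.7], [217.3, 236.7], [214.4, 186.5], [256.6, 193.6], [154.1, 284.8], [352.5, 237.8]]
```

View pics/wr2c.png

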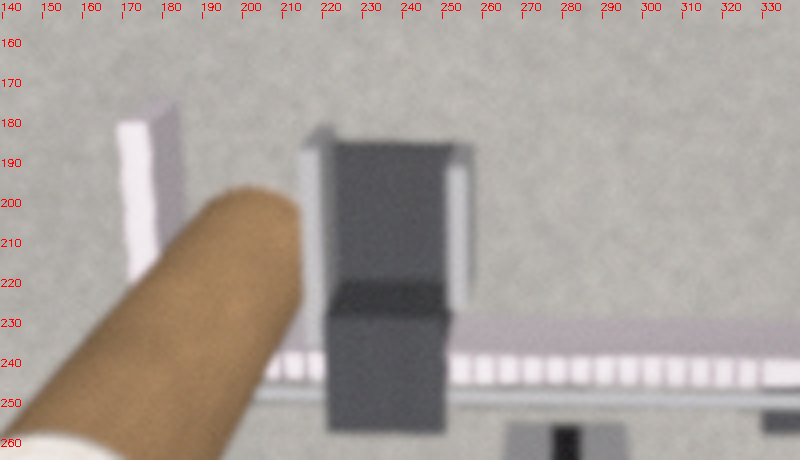

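```bash
python3 - <<'E'
from h import *; import json
p={k:np.array(v) if k!="k1" else v for k,v in json.load(open("wr2.json")).items()}
for k,q,z in[("jaw face",(214.75,186.5),.045),("thumb",(256.5,190.8),.045),("side fence in",(176.8,180),.05)]: print(k,onz("wrist",q,z,p)[:2].round(4))
print(caps("scene"),read_time_s()); hand_in()
E
```

```text
jaw face [ 0.5881 -0.1084]
thumb [ 0.5953 -0.0411]
side fence in [ 0.576  -0.1679]
[([0.6443, -0.1394], 323), ([1.457, -0.1357], 309)] 36.9583
the job is handed in; nothing more can be done
```

The tall tube is measured and the job is handed in at about 37 s of the 72 s allowed. With the shut, tilted fingers I pushed the tube low down in two legs. The first took it in front of the bay and the second took it to the back fence. I then pushed the thumb plate along -y until the force rose, which closed the jaw on the tube. The arm finished above the bench, clear of everything.

**Last checks**
- **Tube:** it was upright, with its axis at about (0.644, -0.139). Relative to the measured corner at about (0.675, -0.169), that is x = -31 mm and y = 30 mm.
- **Jaw:** the gap measured about 59.5 mm, to within roughly 2 mm, so the jaw is closed on the 60 mm tube. The thumb plate stood at y = -0.041, as predicted for a closed jaw.
- **Back fence:** the cap's x was 0.6447 while the tube was pressed against the fence and 0.6443 at the end, so it stayed there.
- **Forces:** every force I read was a few newtons. The two stopping thresholds were 5 N (back fence) and 7 N (jaw).

**Readings that disagreed**
- **Contact offset:** the fingers met the tube 21 mm from the tool point, where I had assumed 39 mm. I corrected for this after the first short push.
- **Side camera:** it gave unreliable cap positions twice. The arm hid part of the cap the first time, and the last time the cap probably merged with the white fence. I used the scene camera instead.
- **Bystanders:** I didn't measure their positions again at the end. I kept the arm's path away from them, and the can looked unmoved in the last views.

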